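Index the tin carousel to bring the tomato tin to the pointer

TASK

Turn the pantry's tin carousel one place so that the red tomato tin stands at the yellow pointer: pull the spring pin up by its black knob, swing the carousel round by the knob, and let the spring drop the pin fully home in the next hole so the carousel is locked, then let go. The exact spot of that hole is hidden under the carousel and has to be felt for with the pin riding lightly on the ring; be gentle with the pin, never force it sideways against a hole or press it hard onto the ring (25 N is too much). Keep the tins upright on the carousel and do not disturb the jar, carton and can standing around it.

Things in the scene. Friction and masses are not known exactly. Their poses are not given: they have to be found in the camera images.
- carousel_center (a point): The axis of the carousel, at the upper face of its round white platform, 40 mm above the table. The platform is 300 mm across and 10 mm thick and turns about this vertical axis on a fixed grey base 330 mm across. Three tins stand on it with their centres 80 mm from the axis, 60 degrees apart; the spring pin stands 115 mm from the axis, straight across from the middle tin.
- mark (a point): Point on the platform's upper face, fixed to the base, 80 mm from the axis towards the yellow pointer: the spot where the tin at the pointer stands. The yellow pointer itself is a small upright block, 34 mm wide and 32 mm high, at the rim of the grey base, 159 mm from the axis. At the start the green tin stands here; the tomato tin is one place (60 degrees) to either side.
- carousel (a joint): Turn of the platform, rad: 0 at the start (pin in the middle hole), growing counterclockwise from above, limits -1.35 and 1.35. Stiff: about 3 N at the knob, 5 N with the nose riding, a brief 12 N kick as it starts; stays where left. One more hole on each side, at a hidden 48 to 72 degrees (0.84 to 1.26 rad) from the middle one, never within 2.5 degrees of 60.
- pin (a joint): Height of the spring pin, m: 0 fully home in a hole, 0.012 when its nose rides on the flat steel ring between holes, 0.024 pulled right up. The spring pushes it down, about 6 N when home and 9 N at 0.017. It moves straight up and down in the platform and turns round with it.
- knob (a point): Centre of the pin's black knob: an upright cylinder 28 mm across and 30 mm high, its centre 100 mm above the table when the pin is home. It may be gripped or pushed sideways from above. Below it is a 24 mm steel guide sleeve whose top is 72 mm above the table; the tins beside it reach 98 mm.
- nose: The steel nose of the pin, 10 mm across with a flat end, hidden under the platform; its end is 14 mm above the table plus the pin's height. It rides on the upper face of the ring, 26 mm above the table; the holes are 13 mm wide along the direction of turn (3 mm play) and take the nose 12 mm deep. The body's origin lies on the pin's axis, 100 mm below the knob's centre.
- tomato_tin: Steel tin with red label (a white band round it) and a red lid, 66 mm across, 58 mm high, 0.2 kg, origin at the centre of its underside, standing loose on the platform.
- fish_tin: The same with blue label and lid, standing loose on the platform.
- pea_tin: The same with green label and lid, standing loose on the platform, at the pointer at the start.
- jar: Bystander: amber glass jar with red cap, 76 mm across, 120 mm high, origin at the centre of its underside.
- carton: Bystander: cardboard carton 50 x 110 x 160 mm high, origin at the centre of its underside.
- orange_can: Bystander: tall can with orange label, 74 mm across, 110 mm high, origin at the centre of its underside.

How it is judged:
On the way, in this order (a step that is already met when the one before it is completed fails the run):
1. the pin is drawn out of the middle hole before the carousel turns (value of joint pin above 0.0105 m and value of joint carousel between -0.15 and 0.15 rad), for 0.1 s.
2. with the pin still out of the holes, the tomato tin comes round to near the pointer (horizontal distance between tomato_tin and mark below 0.03 m and value of joint pin above 0.007 m), for 0.1 s.
At the end, for the whole second after the job is handed in: the pin is home (within 2 mm) with the tomato tin within 25 mm of the spot at the pointer, the carousel at rest, and all three tins upright (within 0.15 rad) with their centres within 105 mm of the carousel's axis (value of joint pin below 0.002 m and horizontal distance between tomato_tin and mark below 0.025 m and velocity of joint carousel between -0.05 and 0.05 rad/s and angle between each of tomato_tin, fish_tin, pea_tin's own z axis and vertical below 0.15 rad and horizontal distance between each of tomato_tin, fish_tin, pea_tin and carousel_center below 0.105 m); the robot touches nothing.
It fails at once if the pin's nose is forced against the ring or a hole's side with more than 25 N (contact force between nose and anything else above 25 N).
It fails at once if a tin on the carousel is tipped by more than 0.35 rad (angle between any of tomato_tin, fish_tin, pea_tin's own z axis and vertical above 0.35 rad).
It fails at once if a bystander is moved by more than 20 mm (distance of any of jar, carton, orange_can from where it was at the start of the episode above 0.02 m).
It also fails if it takes over 48 s, if anything falls off the work surface, if the arm or the gripper's body presses on something with over 40 N, if the wrist force passes 120 N, or if a joint passes its speed limit or range.

ROBOT

A 7-joint arm with a two-finger parallel gripper is mounted at the origin on the work surface. World frame = base frame: x ahead of the robot, y to its left, z up, the work surface at z = 0. Lengths are in m, angles in rad, forces in N, time in s.
With the tool pointing down it reaches from about 0.4 to 0.9 m from the base axis. Payload 5.5 kg.
Tool frame: the origin (TCP) lies between the finger pads; the fingertips stand 17 mm ahead of it and the grasp point (between the pads) lies 2 mm behind it; z points along the fingers, y is the line along which they close (so a half turn about z gives the same grasp; the last joint's range is limited). The gripper opens to 85 mm and grips with 20 to 120 N. Pads are 22 mm wide; open, the fingers measure 114 mm over their backs; the gripper's body (76 mm by 85 mm) begins 54 mm behind the grasp point. The pads swing forward as they close: fully open they stand 13 mm farther back than shut.
Start: joints at [1.391, 0.501, -0.427, 1.55, 0.221, 1.138, -0.21], TCP at [0.279, -0.587, 0.248] pointing down, gripper open.
Joint ranges: [-2.88, 2.88], [-0.31, 2.03], [-1.54, 1.56], [0.2, 2.42], [-1.41, 4.55], [0.19, 2.02], [-2.57, 2.57]. Speed limits (rad/s): [2.57, 2.57, 3.14, 3.14, 3.14, 3.14, 3.14].

INTERFACE

Orientations are given as a unit quaternion [w, x, y, z].
In Python, from rig import robot gives the robot as it stands. Calls block until the motion is done:
- robot.move_pose(position, orientation): joint-space move of the TCP to a pose.
- robot.move_straight(position, ori=None, v=0.15, max_force=None): straight line of the TCP; ori=None keeps the orientation; v is the mean speed in m/s. With max_force (N) it stops when the force on the tool has changed by that much, and returns True; else False.
- robot.set_joints(angles): joint-space move.
- robot.grip(opening, strength=None): finger opening in m; strength is the grip in N (None keeps the last); returns when the fingers have stopped.
- robot.hold(seconds).
- robot.solve_ik(position, orientation): joint angles nearest the present ones, or None.
- robot.state(): the state.
- robot.get_image(name): name is "side" or "top"; returns (picture, depth): 480x640x3 uint8, red, green, blue; 480x640 float32, m along the optical axis (not along the pixel's ray), 0 where there is no reading.
- robot.camera_info(name): a dict with "fx", "fy", "cx", "cy" (pixels), "rvec" (rotation vector, rad) and "tvec" (3), from world to camera coordinates, as OpenCV has them. Camera axes: x right, y down, z forward; pixel columns grow to the right and rows downward; lengths in m; the calibration is good to about 2 mm. A picture is of the moment at which its call begins. camera_info takes no time and is no camera call.
A pose or a line that the arm cannot do raises robot.IKError and nothing moves.
- robot.finish_job(): hands the job in; it is judged then, once.
The state is a dict: "clock": time; "q": joint angles; "qvel": joint speeds; "joint_torque": joint torques, N m; "ee_pos": TCP position; "eef_rot": TCP orientation; "ft_force": force on the tool from outside, world axes, zero at the start; "moment": the same for the moment, N m; "opening": finger opening in m; "gripper_force": force on a finger pad.
Only numpy, scipy, OpenCV 4.12 (cv2) and the standard library are available. Lean on these libraries where they do the work, as an engineer would, in place of code of your own. Each camera call takes 0.05 s, during which the arm holds its last target. There are 200 camera calls.

## Working session

There is one attempt and no reset: what is moved stays moved. The work goes in short steps, each a Python script; the robot and the scene stay as the last script left them, time stands still between calls to the robot, and variables do not carry over. Pictures are saved under pics/ and viewed, at most 10 in all, crops included, and the job is handed in when it is done.

```bash
ls; mkdir -p pics
python3 - <<'E'
from rig import robot
import cv2,numpy as np
for n in("top","side"):
    im,d=robot.get_image(n); cv2.imwrite(f"pics/{n}0.png",im[...,::-1]); np.savez(f"{n}0.npz",im=im,d=d)
    print(robot.camera_info(n))
print(robot.state())
E
```

```text
pics
{'fx': 568.4856135052698, 'fy': 568.4856135052698, 'cx': 314.06853472496164, 'cy': 229.8609255782758, 'rvec': array([ 2.1618068 , -2.10431065,  0.15729097]), 'tvec': array([-0.0136955 ,  0.58645607,  1.51541524])}
{'fx': 579.6658537261987, 'fy': 579.6658537261987, 'cx': 317.8164711933856, 'cy': 240.25802033719893, 'rvec': array([ 0.66444726, -2.70397235,  1.04951789]), 'tvec': array([0.50837604, 0.26152957, 1.06619242])}
{'clock': 0.1, 'q': array([ 1.39118483,  0.50178138, -0.42678185,  1.55135544,  0.22078351,
        1.13833647, -0.21031784]), 'qvel': array([ 0.00035785, -0.00158823,  0.00099571, -0.00310023,  0.0006194 ,
       -0.00204858, -0.00021794]), 'joint_torque': array([-1.17159990e-02, -5.70813417e+01, -5.83869204e+00, -2.81746459e+01,
        1.04963736e-02,  5.64144299e-03, -1.28607508e-05]), 'ee_pos': array([ 0.27820131, -0.58677338,  0.24733952]), 'eef_rot': array([-8.99932855e-04,  9.75588963e-01,  2.19602680e-01, -1.70694226e-04]), 'ft_force': array([-0.39598402, -0.24022607,  0.32314296]), 'moment': array([-0.00785774,  0.01870083,  0.00232119]), 'gripper_force': 0.0, 'opening': 0.08525985501964779}
```

View pics/top0.png

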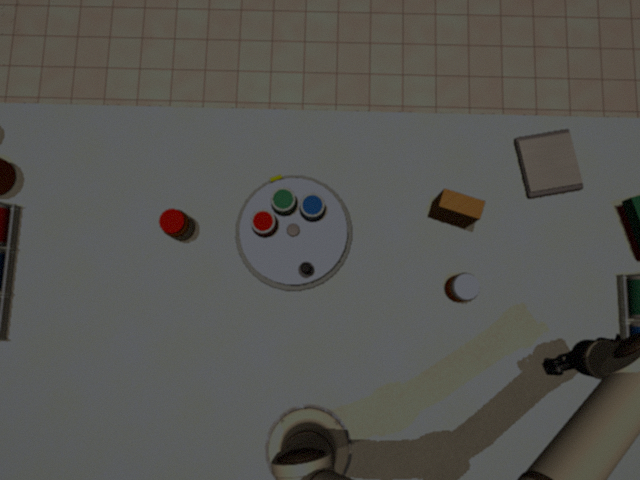

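View pics/side0.png

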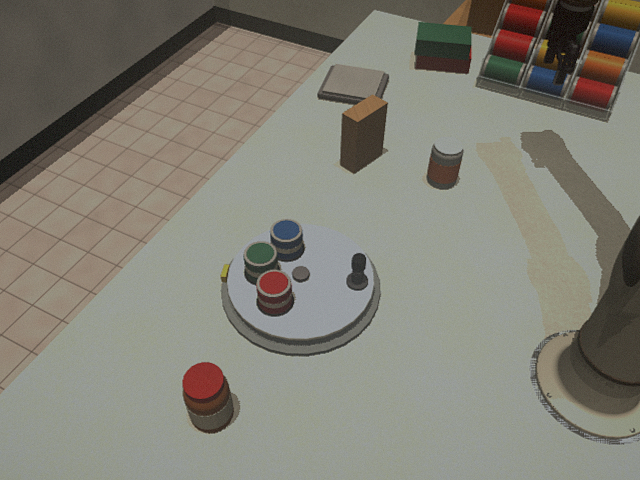

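Top view: pointer at (276,178), green tin (284,201), red to its left (263,223), knob (307,269). +x is up and +y left, so the carousel has to turn clockwise (negative). Next I'll measure positions.

```bash
cat > h.py <<'E'
import cv2,numpy as np
from rig import robot
def cloud(n,d):
    c=robot.camera_info(n);R=cv2.Rodrigues(c["rvec"])[0]
    v,u=np.mgrid[:480,:640]
    P=np.stack([(u-c["cx"])/c["fx"]*d,(v-c["cy"])/c["fy"]*d,d],-1)
    return (P-c["tvec"])@R
def plane(n,uv,z):
    c=robot.camera_info(n);R=cv2.Rodrigues(c["rvec"])[0]
    uv=np.atleast_2d(uv).astype(float)
    r=np.c_[(uv[:,0]-c["cx"])/c["fx"],(uv[:,1]-c["cy"])/c["fy"],np.ones(len(uv))]@R
    o=-R.T@c["tvec"]; return o+r*((z-o[2])/r[:,2])[:,None]
E
python3 - <<'E'
from h import *
boxes={"top":dict(kn=(290,255,325,282),car=(225,165,365,300)),"side":dict(kn=(345,248,372,292),car=(215,215,390,355))}
for n in("top","side"):
    f=np.load(n+"0.npz");im,d=f["im"].astype(int),f["d"];P=cloud(n,d)
    hsv=cv2.cvtColor(f["im"],cv2.COLOR_RGB2HSV)
    x0,y0,x1,y1=boxes[n]["car"]; S=(slice(y0,y1),slice(x0,x1));Q=P[S]
    m=(abs(Q[...,2]-.04)<.006); pts=Q[m][:,:2]
    (c,r)=cv2.minEnclosingCircle(pts.astype(np.float32)); print(n,"platform",np.median(Q[m],0),c,r)
    # platform by fit of hull
    h=cv2.convexHull(pts.astype(np.float32))[:,0]; A=np.c_[2*h,np.ones(len(h))];s=np.linalg.lstsq(A,(h**2).sum(1),rcond=None)[0];print(" hullfit",s[:2],np.sqrt(s[2]+s[:2]@s[:2]))
    H=hsv[S];sat=H[...,1]>110
    for nm,lo,hi in(("red",-8,8),("green",55,90),("blue",95,125),("yellow",22,35)):
        hu=H[...,0].astype(int);hu=np.where(hu>172,hu-180,hu)
        mm=sat&(hu>=lo)&(hu<=hi)&(H[...,2]>60)
        if nm!="yellow": mm&=abs(Q[...,2]-.098)<.008
        if mm.sum(): 
            q=Q[mm]; print(" ",nm,mm.sum(),q.mean(0).round(4),(q.min(0)+q.max(0)).round(4)/2)
    x0,y0,x1,y1=boxes[n]["kn"];S=(slice(y0,y1),slice(x0,x1));Q=P[S]
    for lo,hi in((.107,.125),(.088,.108)):
        q=Q[(Q[...,2]>lo)&(Q[...,2]<hi)];
        if len(q):print("  knob",lo,len(q),q.mean(0).round(4),q.min(0).round(4),q.max(0).round(4))
E
```

```text
top platform [0.56279433 0.05309358 0.04072278] (0.5929064750671387, 0.06223924458026886) 0.15677401423454285
 hullfit [0.58890436 0.06040493] 0.15021151460485083
  red 287 [0.5995 0.1394 0.0996] [0.6002 0.1396 0.099 ]
  green 149 [0.6604 0.0873 0.0992] [0.6609  0.08845 0.0988 ]
  blue 267 [0.6466 0.0091 0.0995] [0.6468  0.00885 0.0988 ]
  yellow 43 [0.7345 0.1142 0.0317] [0.73405 0.11385 0.03055]
  knob 0.107 89 [0.4778 0.0204 0.1154] [0.4645 0.0064 0.1079] [0.4911 0.0327 0.1237]
  knob 0.088 7 [0.472  0.0147 0.1016] [0.4649 0.0066 0.0902] [0.4914 0.0245 0.1079]
side platform [0.55016617 0.08333793 0.03987205] (0.588068425655365, 0.06183084100484848) 0.15498825907707214
 hullfit [0.58406367 0.06039932] 0.15039336264766717
  red 508 [0.5966 0.1386 0.0982] [0.59535 0.14115 0.0972 ]
  blue 216 [0.6437 0.0078 0.0984] [0.6439  0.0065  0.09895]
  yellow 70 [0.7308 0.1148 0.0306] [0.73105 0.1138  0.0245 ]
  knob 0.107 150 [0.4739 0.0228 0.1138] [0.4613 0.008  0.1071] [0.4873 0.0371 0.119 ]
  knob 0.088 90 [0.4715 0.0299 0.0981] [0.461  0.0175 0.088 ] [0.4889 0.0353 0.1074]
```

```bash
cat >> h.py <<'E'
from scipy.spatial.transform import Rotation as Rn
C=np.array([.5855,.0605]);RAD=.115;PHI0=np.radians(200.2)
def ori(a,flip):   # carousel angle a; tool y along the tangent
    t=PHI0+a+np.pi/2+(np.pi if flip else 0)
    y=np.array([np.cos(t),np.sin(t),0]);z=np.array([0,0,-1.]);x=np.cross(y,z)
    q=Rn.from_matrix(np.c_[x,y,z]).as_quat();return q[[3,0,1,2]]
def pos(a,z,dt=0): # dt: lead along the turning direction (clockwise), m
    p=PHI0+a-dt/RAD
    return np.r_[C+RAD*np.array([np.cos(p),np.sin(p)]),z]
E
python3 - <<'E'
from h import *
for fl in(0,1):
  for a in(0,-20,-40,-60,-75):
    a=np.radians(a)
    for z in ((.102,.25) if a==0 else (.12,)):
        q=robot.solve_ik(pos(a,z),ori(a,fl));print(fl,round(np.degrees(a)),z,None if q is None else np.round(q,2))
E
```

```text
0 0 0.102 [ 0.53  0.49 -0.75  2.08  0.5   0.75 -1.76]
0 0 0.25 [ 0.81  0.31 -1.07  1.95  0.32  1.05 -1.61]
0 -20 0.12 [ 0.54  0.49 -0.88  2.08  0.53  0.81 -2.22]
0 -40 0.12 [ 0.33  0.46 -0.72  2.05  0.43  0.78 -2.56]
0 -60 0.12 [-0.69  0.44  0.46  2.02 -0.28  0.75 -2.33]
0 -75 0.12 [-0.87  0.53  0.67  1.96 -0.45  0.81 -2.47]
1 0 0.102 [ 0.64  0.56 -0.91  2.08  0.62  0.8   1.28]
1 0 0.25 [ 0.95  0.43 -1.29  1.95  0.46  1.11  1.4 ]
1 -20 0.12 [ 0.59  0.52 -0.95  2.07  0.58  0.83  0.87]
1 -40 0.12 [ 0.49  0.54 -0.92  2.04  0.58  0.84  0.46]
1 -60 0.12 [ 0.43  0.6  -0.94  1.98  0.63  0.89  0.02]
1 -75 0.12 [ 0.34  0.62 -0.89  1.92  0.61  0.9  -0.23]
```

Run:
```python
from h import *
def pr(t):
    s=robot.state();print(t,round(s["clock"],2),s["ee_pos"].round(4),"F",s["ft_force"].round(1),"op",round(s["opening"],4),round(s["gripper_force"],1))
robot.move_pose(pos(0,.25),ori(0,1));pr("above")
robot.grip(.06)
print(robot.move_straight(pos(0,.104),v=.12,max_force=10));pr("down")
robot.grip(.0,40);pr("grip")
robot.move_straight(robot.state()["ee_pos"]+[0,0,.0165],v=.03,max_force=30);pr("lift")
im,d=robot.get_image("side");cv2.imwrite("pics/side1.png",cv2.resize(im[180:370,200:440,::-1],None,fx=2.5,fy=2.5))
```

```text
above 2.38 [0.4778 0.0199 0.2499] F [ 1.3 -0.2  0.2] op 0.0856 0.0
False
down 4.12 [0.4781 0.0209 0.1046] F [-0.4  0.3  1.3] op 0.06 0.0
grip 4.52 [0.478  0.0206 0.1046] F [-0.1 -0.2  6.3] op 0.0268 39.0
lift 5.23 [0.4779 0.0205 0.1209] F [  3.4   1.  -10.8] op 0.0266 39.9
```

View pics/side1.png

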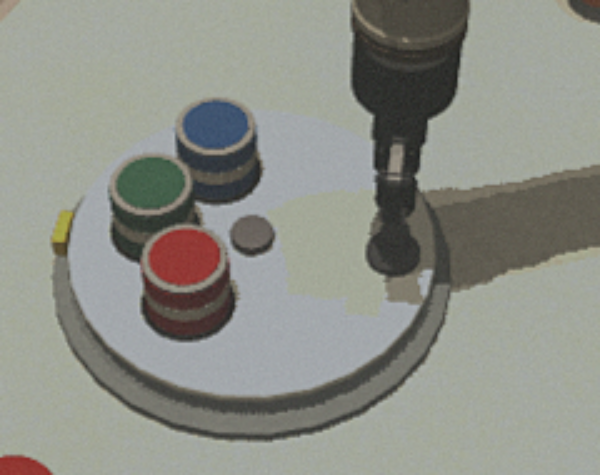

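```bash
cat >> h.py <<'E'
def pr(t):
    s=robot.state();f=s["ft_force"];v=s["ee_pos"][:2]-C;a=np.arctan2(v[1],v[0])%(2*np.pi)-PHI0
    p=PHI0+a;push=-(f[0]*np.sin(p)-f[1]*np.cos(p))
    ft=f[0]*-np.sin(p)+f[1]*np.cos(p) # force on tool along ccw tangent = resistance to the push
    fr=f[0]*np.cos(p)+f[1]*np.sin(p)
    print(t,round(s["clock"],2),"ang",round(np.degrees(a),2),"r",round(np.hypot(*v),4),"z",round(s["ee_pos"][2],4),"Ft %.1f Fr %.1f Fz %.1f"%(ft,fr,f[2]),"op",round(s["opening"],4),flush=True)
    return a,ft,fr,f[2]
E
python3 - <<'E'
from h import *
z=robot.state()["ee_pos"][2]
for k in (-5.5,-11,-16.5,-22,-27.5,-33,-38.5,-44):
    a=np.radians(k)
    st=robot.move_straight(pos(a,z),ori(a,1),v=.03,max_force=35); x=pr(k)
    if st: print("STOP");break
im,d=robot.get_image("top");cv2.imwrite("pics/top2.png",cv2.resize(im[150:310,190:390,::-1],None,fx=3,fy=3))
E
```

```text
-5.5 5.81 ang -5.51 r 0.1147 z 0.1209 Ft 1.2 Fr -4.2 Fz -9.2 op 0.0266
-11 6.33 ang -10.92 r 0.1146 z 0.121 Ft 0.3 Fr -4.4 Fz -9.0 op 0.027
-16.5 6.84 ang -16.33 r 0.1145 z 0.121 Ft 1.9 Fr -6.2 Fz -9.5 op 0.0269
-22 7.36 ang -21.75 r 0.1144 z 0.121 Ft 1.2 Fr -6.2 Fz -10.0 op 0.0268
-27.5 7.88 ang -27.16 r 0.1142 z 0.121 Ft 1.1 Fr -6.3 Fz -8.0 op 0.0269
-33 8.39 ang -32.55 r 0.114 z 0.1209 Ft 1.3 Fr -7.1 Fz -8.5 op 0.0268
-38.5 8.91 ang -37.96 r 0.1138 z 0.1209 Ft 1.8 Fr -7.0 Fz -9.3 op 0.0268
-44 9.43 ang -43.36 r 0.1135 z 0.1208 Ft 1.9 Fr -6.7 Fz -9.1 op 0.0269
```

View pics/top2.png

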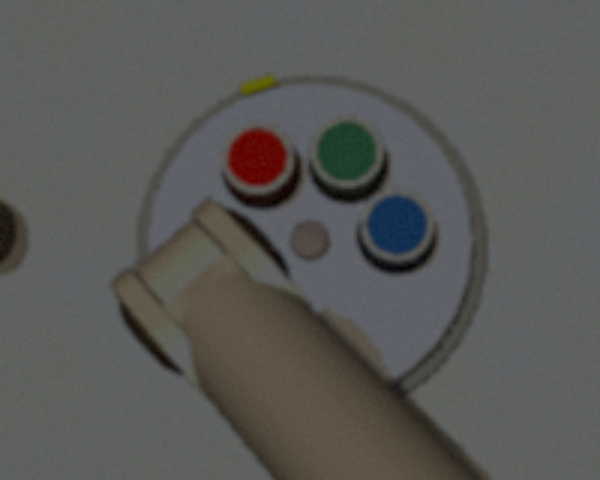

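Run:
```python
from h import *
robot.hold(.2);p=robot.state()["ee_pos"]
print(robot.move_straight(p-[0,0,.008],v=.006,max_force=3.5));pr("ring")
robot.grip(.033);pr("open")
a=np.radians(-43.6)
robot.move_straight(pos(a,.110),ori(a,1),v=.03,max_force=8);robot.hold(.2);pr("ready")
im,d=robot.get_image("side");Q=cloud("side",d)
cv2.imwrite("pics/side2.png",cv2.resize(im[180:370,200:440,::-1],None,fx=2.5,fy=2.5))
```

```text
True
ring 10.48 ang -43.34 r 0.1134 z 0.1165 Ft 0.6 Fr 0.5 Fz 5.5 op 0.0269
open 10.72 ang -42.95 r 0.1135 z 0.1156 Ft -0.8 Fr -0.3 Fz -0.1 op 0.0331
ready 11.27 ang -43.63 r 0.115 z 0.11 Ft 1.2 Fr 0.5 Fz 0.5 op 0.0331
```

View pics/side2.png

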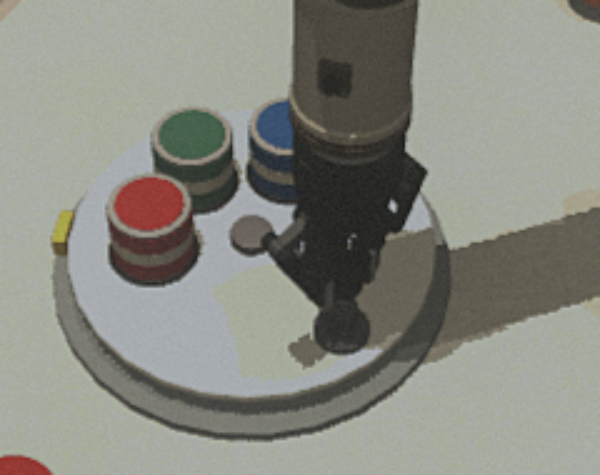

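The nose rests on the ring with the knob loosely caged. Now I'll push slowly to feel for the hole.

Run:
```python
from h import *
for k in np.arange(-46,-75,-2.5):
    a=np.radians(k)
    st=robot.move_straight(pos(a,.110),ori(a,1),v=.014,max_force=15); x=pr(round(k,1))
    if st: print("STOP");break
    if x[1]>12: print("high");break
```

```text
-46.0 11.81 ang -44.75 r 0.1145 z 0.1098 Ft 6.7 Fr -1.0 Fz 4.1 op 0.033
-48.5 12.32 ang -47.01 r 0.1144 z 0.1097 Ft 8.1 Fr -0.9 Fz 4.2 op 0.033
-51.0 12.82 ang -49.53 r 0.1143 z 0.1097 Ft 6.5 Fr -1.7 Fz 4.8 op 0.0332
-53.5 13.33 ang -52.01 r 0.1142 z 0.1096 Ft 7.1 Fr -1.1 Fz 3.9 op 0.0332
-56.0 13.84 ang -54.62 r 0.1142 z 0.1095 Ft 7.6 Fr -2.6 Fz 2.5 op 0.0331
-58.5 14.35 ang -57.89 r 0.1147 z 0.1095 Ft 4.3 Fr -2.5 Fz -2.2 op 0.0327
-61.0 14.68 ang -57.74 r 0.1143 z 0.1088 Ft -0.1 Fr -0.1 Fz -0.0 op 0.0329
STOP
```

Run:
```python
from h import *
robot.hold(.2);pr("now")
im,d=robot.get_image("side");Q=cloud("side",d)
a=np.radians(-57)
k=pos(a,0)[:2];m=(np.hypot(Q[...,0]-k[0],Q[...,1]-k[1])<.022)&(Q[...,2]>.06)&(Q[...,2]<.16)
print(np.histogram(Q[m][:,2],np.arange(.06,.161,.005)))
cv2.imwrite("pics/side3.png",cv2.resize(im[230:350,240:400,::-1],None,fx=4.5,fy=4.5,interpolation=cv2.INTER_CUBIC))
```

```text
now 14.88 ang -57.4 r 0.1144 z 0.1083 Ft 0.6 Fr -0.6 Fz 0.4 op 0.033
(array([ 20,  27,  47,   1,   1,  13,  27,  25,  32,  34, 119,  64,  11,
        20,  14,   8,   4,   6,   3,   3]), array([0.06 , 0.065, 0.07 , 0.075, 0.08 , 0.085, 0.09 , 0.095, 0.1  ,
       0.105, 0.11 , 0.115, 0.12 , 0.125, 0.13 , 0.135, 0.14 , 0.145,
       0.15 , 0.155, 0.16 ]))
```

View pics/side3.png

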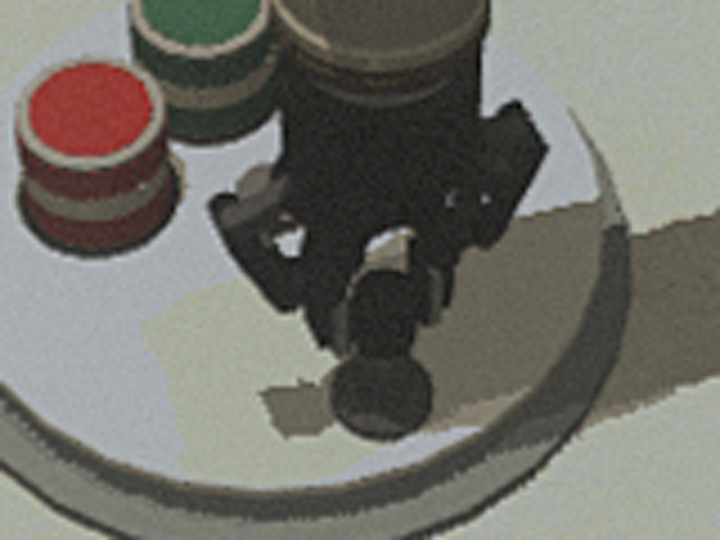

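The knob spans about 85–115 mm, so the pin has dropped home. Next I'll open, retreat and verify.

Run:
```python
from h import *
robot.grip(.06)
p=robot.state()["ee_pos"]
print(robot.move_straight(p+[0,0,.12],v=.1,max_force=15))
robot.move_straight(np.r_[.36,.02,.30],v=.2);pr("up")
im,d=robot.get_image("side");Q=cloud("side",d)
Q0=cloud("side",np.load("side0.npz")["d"])
for n,q,a in(("start",Q0,0),("end",Q,np.radians(-57))):
    k=pos(a,0)[:2];m=(np.hypot(q[...,0]-k[0],q[...,1]-k[1])<.03)&(q[...,2]>.05)&(q[...,2]<.16)
    z=q[m];kn=z[z[:,2]>.08];t=z[z[:,2]>.108]
    print(n,"top",np.percentile(z[:,2],[90,95,98]).round(4),"low",np.percentile(kn[:,2],[2,5,10]).round(4),"topc",t.mean(0).round(4),np.degrees(np.arctan2(*(t.mean(0)[:2]-C)[::-1]))%360)
S=im[200:350,200:400];h=cv2.cvtColor(S,cv2.COLOR_RGB2HSV);hu=h[...,0].astype(int);m=((hu<8)|(hu>172))&(h[...,1]>110)&(abs(Q[200:350,200:400,2]-.098)<.008)
q=Q[200:350,200:400][m];print("red",len(q),q.mean(0),"mark",C+.08*np.array([np.cos(np.radians(20.2)),np.sin(np.radians(20.2))]))
cv2.imwrite("pics/side4.png",cv2.resize(im[180:370,200:440,::-1],None,fx=2.5,fy=2.5))
```

```text
False
up 17.74 ang -10.11 r 0.2288 z 0.2998 Ft 0.6 Fr -0.7 Fz 0.1 op 0.0599
start top [0.1153 0.1163 0.1168] low [0.0874 0.0895 0.0924] topc [0.474  0.0227 0.1139] 198.7387847296627
end top [0.1156 0.1164 0.1173] low [0.0888 0.0905 0.0929] topc [0.4912 0.1317 0.1143] 142.92422563393265
red 437 [0.65683996 0.08902729 0.0982918 ] mark [0.66057944 0.08812386]
```

View pics/side4.png

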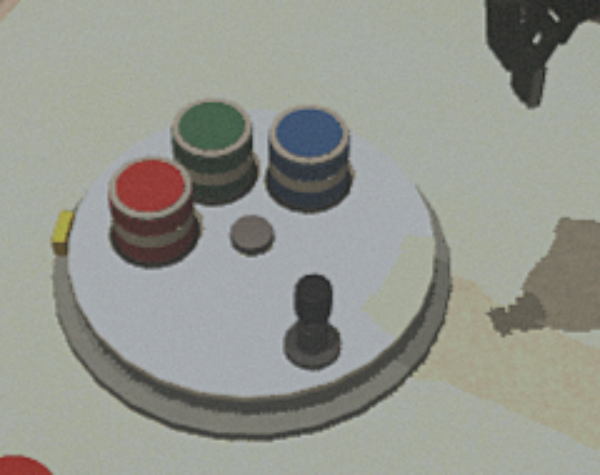

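The knob is at its home height again (0.1143 m against 0.1139 m at the start). The red tin is about 4 mm from the mark, all tins are upright and the arm is clear.

```bash
python3 -c "
from rig import robot
print(robot.finish_job())"
```

```text
the job is handed in; nothing more can be done
None
```

I turned the carousel one place (about 56°) clockwise and handed the job in: the pin is back at its home height in the next hole, the red tomato tin stands about 4 mm from the mark at the pointer, and all three tins are upright; I did not re-measure the bystanders, and no verdict came back.

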